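Tip two parts crates and push the stamped one to the dispatch line

ROBOT

A 6-joint arm with a two-finger parallel gripper is mounted at the origin on the work surface; the furniture and walls round the work are solid. World frame = base frame: x ahead of the robot, y to its left, z up, the work surface at z = 0. Lengths are in m, angles in rad, forces in N, time in s.
With the tool pointing down it reaches from about 0.425 to 0.95 m from the base axis. Payload 3.5 kg.
Tool frame: the origin (TCP) lies at the very end of the fingers, on their centre line; the grasp point (between the pads) lies ctrl.pinch_z behind it (ctrl.pinch_z is the distance from the TCP to the grasp point, in m); z points along the fingers, y is the line along which they close (so a half turn about z gives the same grasp; the last joint's range is limited). The gripper opens to 85 mm and grips with 20 to 120 N. Pads are 22 mm wide; open, the fingers measure 114 mm over their backs; the gripper's body (76 mm by 85 mm) begins 54 mm behind the grasp point. The pads swing forward as they close: fully open they stand 13 mm farther back than shut.
Start: joints at [-1.444, 0.286, 1.577, -0, 1.279, -0.15], TCP at [0.184, -0.649, 0.231] pointing down, gripper open.
Joint ranges: [-2.77, 2.77], [-0.9, 2.22], [0.21, 2.48], [-1.53, 4.67], [0.24, 2.81], [-2.84, 2.84]. Speed limits (rad/s): [2.79, 2.79, 3.14, 3.14, 3.14, 3.14].

INTERFACE

Orientations are given as a unit quaternion [x, y, z, w].
In Python, from plant import ctrl gives the robot as it stands.
- The arm moves only by the tool move_tool, called after "Call:" by a JSON object that holds its "method" and its "body". Schema: {"type":"object","properties":{"deltas":{"type":"object","properties":{"dx":{"type":"array","items":{"type":"number"},"minItems":1,"maxItems":10},"dy":{"type":"array","items":{"type":"number"},"minItems":1,"maxItems":10},"dz":{"type":"array","items":{"type":"number"},"minItems":1,"maxItems":10},"wx":{"type":"array","items":{"type":"number"},"minItems":1,"maxItems":10},"wy":{"type":"array","items":{"type":"number"},"minItems":1,"maxItems":10},"wz":{"type":"array","items":{"type":"number"},"minItems":1,"maxItems":10},"aperture":{"type":"array","items":{"type":"number"},"minItems":1,"maxItems":10}},"additionalProperties":false,"required":["dx","dy","dz","wx","wy","wz","aperture"]},"grip_n":{"type":"number"},"only":{"type":"string"},"quiet":{"type":"boolean"},"lines":{"type":"string"}},"required":["deltas"],"additionalProperties":false}. deltas is an object with one list for each field, all of the same length, 1 to 10, a row being the entries at one place: dx, dy, dz (the shift in parts of the range, where 1.0 means 0.8 m), wx, wy, wz (a rotation vector in shares of 4 rad (1.0 is 4 rad)), aperture (the opening from 0.0 (shut) to 1.0 (fully open)); each row is the pose to reach, as a shift and turn from the pose commanded when the call began, along the tool's axes at that moment; what a row does not reach only later rows make up. A row lasts 1/8 s, in which the tool goes at most 0.0625 m and 0.188 rad, less where a joint would pass 70% of its speed; a pose out of reach is approached as far as the arm can. The fingers move at their own pace and stop on an object; grip_n is the grip in N (left out, the last holds). Time passes only in rows, so rows that do not move let the fingers close. The tool returns the time, the measured TCP pose, the force, the opening and the grip force at its end. only (a regular expression) keeps the lines of the reply that match it, lines (a string "A,B") keeps lines A to B, and quiet returns only ok. A shift or turn number past 1, either way, is cut back to 1. Input that does not fit is refused with a message, and nothing moves.
- ctrl.get_state(): the state, without advancing time (a new reading comes with each control period).
- ctrl.read_camera(name): name is "side" or "top" or "wrist"; returns a dict with "pixels" (400x640x3 uint8, red, green, blue), "camera_matrix" (3x3 intrinsics, pixels), "xyz" and "orientation" of the camera in the world. Camera axes: x right, y down, z forward; pixel columns grow to the right and rows downward; lengths in m; the calibration is good to about 2 mm. A picture is of the moment at which its call begins. There is no depth.
- ctrl.sign_off(): hands the job in; it is judged then, once.
Trained networks look in the newest picture that a camera, given by its name, has taken for a name from the list of things; names that differ only in an ending like _2 or _b are one class to them, and where a whole thing is asked for, a point or a joint stands for the part that bears it (a point fixed in the world has none). Each returns a list of dicts, best first, with "conf" (0 to 1); they miss things now and then, are a little off and sometimes report something else, mostly with a low value. They report only what shows in the picture. A call takes as long as a camera call.
- ctrl.recognise(camera, thing): "position" ([x, y, z] in m, in world coordinates, good to about 4 mm: the middle of the surface that is visible of it).
- ctrl.masks_of(camera, thing): "region" (400x640 bool, what is visible of it).
- ctrl.mark_of(camera, thing): "position" ([x, y, z] in m, in world coordinates, good to about 4 mm: a listed point, or the origin of a listed thing).
The state is a dict: "time": time; "qpos": joint angles; "dq": joint speeds; "joint_efforts": joint torques, N m; "eef_pos": TCP position; "tcp_rot": TCP orientation; "contact_force": force on the tool from outside, world axes, zero at the start; "wrist_torque": the same for the moment, N m; "opening": opening from 0.0 (shut) to 1.0 (fully open); "finger_force": force on a finger pad.
Only numpy, scipy, OpenCV 4.12 (cv2) and the standard library are available. Lean on these libraries where they do the work, as an engineer would, in place of code of your own. Each camera call takes 0.05 s, during which the arm holds its last target. There are 200 camera calls.

TASK

Two small wooden parts crates stand side by side at the right end of the saw bench, short of the dispatch line, a strip of tape beyond them. Tip both over onto their backs, away from you, so that you can see their undersides; then push the one with the ring-and-dot stamp underneath straight on, as it lies, until its leading edge rests on the tape. Leave the other lying where it fell; only push with the fingers, never lift a crate, and leave the other things on the bench alone.

Things in the scene. Friction and masses are not known exactly. Their poses are not given: they have to be found in the camera images.
- stamped_crate: empty open-topped wooden crate, 40 mm deep (x) by 54 wide (y) by 66 high, boards 4 mm, about 0.12 kg; under it a dark ring with a dot, 35 mm across. Origin: centre of the underside; z to the mouth, x away from the robot (within 0.12 rad) as it stands. It stands left or right of the other crate. On its back its x axis points straight down, its z away from the robot.
- plain_crate: the same crate with a bare underside; same axes. Either crate, pushed level near the rim of the face towards the robot, tips about its far lower edge and past about 40 degrees falls over by itself, mouth away from the robot. Lying, it is 40 mm high, 66 mm long (its z) and 54 mm wide, and slides when pushed level on its underside.
- stamped_crate_centre (a point): middle of the stamped crate's box, 33 mm above the middle of its underside
- plain_crate_centre (a point): middle of the plain crate's box, 33 mm above the middle of its underside
- stamped_crate_rim (a point): middle of the stamped crate's far rim edge (its own x 20, y 0, z 66 mm); once the crate lies on its back this is the middle of its leading edge, on the bench, 66 mm from the underside
- dispatch_line: the dispatch line: a flat strip of pale tape stuck on the bench, 16 mm wide (its x, away from the robot) and 180 mm long (its y), too thin to obstruct anything. Origin at its middle on the bench top.
- tape_measure: yellow tape measure, 36x79x64 mm, standing left of the crates; origin at the centre of its underside; leave alone
- bolt: big steel hex bolt standing on its head, 28x24x50 mm, left of the crates; origin at the centre of its underside; leave alone
- masking_tape: roll of masking tape lying flat, 105x110x25 mm, farther left; origin at the centre of its underside; leave alone. Left of it stands a fixed two-tier ring stand, foot at x 240, y 485 mm: lower ring 610 mm across, 115 to 146 mm above the bench, upper ring 490 mm across, 420 to 447 mm up; keep the arm and its elbow off it

How it is judged:
By the outcome, as a careful person would: the job done as asked, in the order asked, and still so for the second after the job is handed in, with the robot touching nothing.
It also fails if it takes over 48 s, if anything falls off the work surface, if the arm or the gripper's body presses on something with over 40 N, if the wrist force passes 120 N, or if a joint passes its speed limit or range.

## Working session

There is one attempt and no reset: what is moved stays moved. The work goes in short steps, Python scripts to look and compute and a tool call to move; the robot and the scene stay as the last step left them, time stands still between calls to the robot, and variables do not carry over. Pictures are saved under pics/ and viewed, at most 10 in all, crops included, and the job is handed in when it is done.

```bash
mkdir -p pics; cat > h.py <<'E'
from plant import ctrl
import numpy as np, cv2
from scipy.spatial.transform import Rotation as R
def snap(cam,name=None):
    d=ctrl.read_camera(cam)
    if name: cv2.imwrite(f'pics/{name}.png',d['pixels'][:,:,::-1])
    return d
def ray(d,u,v):
    K=np.array(d['camera_matrix']); r=np.linalg.inv(K)@[u,v,1]
    return np.array(d['xyz']), R.from_quat(d['orientation']).apply(r)
def onz(d,u,v,z):
    o,r=ray(d,u,v); return o+r*(z-o[2])/r[2]
def proj(d,p):
    q=R.from_quat(d['orientation']).inv().apply(np.array(p)-d['xyz']); w=np.array(d['camera_matrix'])@q; return w[:2]/w[2]
def st():
    s=ctrl.get_state(); print('t',round(s['time'],2),'tcp',np.round(s['eef_pos'],4),'axes cols\n',np.round(R.from_quat(s['tcp_rot']).as_matrix(),3),'F',np.round(s['contact_force'],1),'op',round(s['opening'],2)); return s
E
python3 - <<'E'
from h import *
st(); print(ctrl.pinch_z)
a=snap('top','top1'); b=snap('side','side1')
for n in ['stamped_crate','plain_crate','stamped_crate_centre','plain_crate_centre','dispatch_line','tape_measure','bolt','masking_tape']:
    for c in ('top','side'):
        try:
            print(n,c,[(np.round(x['position'],3).tolist(),round(x['conf'],2)) for x in ctrl.mark_of(c,n)[:3]])
        except Exception as e: print(n,c,e)
for c,d in(('top',a),('side',b)): print(c,d['xyz'],np.round(R.from_quat(d['orientation']).as_matrix(),2).tolist())
cv2.imwrite('pics/ts1.png',np.vstack([a['pixels'],b['pixels']])[:,:,::-1][::1,::1][:, :]) 
im=cv2.imread('pics/ts1.png'); cv2.imwrite('pics/ts1.png',cv2.resize(im,(480,600)))
E
```

```text
t 0.0 tcp [ 0.1844 -0.6486  0.2299] axes cols
 [[ 0.962  0.273 -0.   ]
 [ 0.273 -0.962  0.002]
 [ 0.    -0.002 -1.   ]] F [-0.7 -0.1  1.2] op 1.0
0.0187
stamped_crate top [([0.365, -0.162, 0.001], 0.91)]
stamped_crate side [([0.365, -0.164, 0.001], 0.89)]
plain_crate top [([0.36, -0.274, 0.032], 0.63), ([0.364, -0.281, -0.001], 0.62)]
plain_crate side [([0.36, -0.276, 0.001], 0.86)]
stamped_crate_centre top [([0.363, -0.16, 0.03], 0.85)]
stamped_crate_centre side [([0.365, -0.156, 0.036], 0.95)]
plain_crate_centre top [([0.363, -0.276, 0.03], 0.87)]
plain_crate_centre side [([0.359, -0.278, 0.035], 0.57)]
dispatch_line top [([0.502, -0.223, 0.001], 0.89), ([0.363, -0.279, -0.002], 0.33)]
dispatch_line side [([0.503, -0.218, -0.004], 0.6)]
tape_measure top [([0.457, -0.027, -0.002], 0.9)]
tape_measure side [([0.46, -0.026, -0.004], 0.76)]
bolt top [([0.444, 0.094, 0.0], 0.47)]
bolt side [([0.447, 0.09, 0.0], 0.62)]
masking_tape top [([0.527, 0.213, -0.001], 0.86)]
masking_tape side [([0.528, 0.214, 0.002], 0.8)]
top [ 0.29419311 -0.0178374   0.94121258] [[0.01, -0.98, 0.18], [-1.0, -0.01, 0.0], [0.0, -0.18, -0.98]]
side [ 1.15161719 -0.45052523  0.56415299] [[0.5, 0.45, -0.74], [0.87, -0.23, 0.44], [0.02, -0.86, -0.5]]
```

View pics/top1.png

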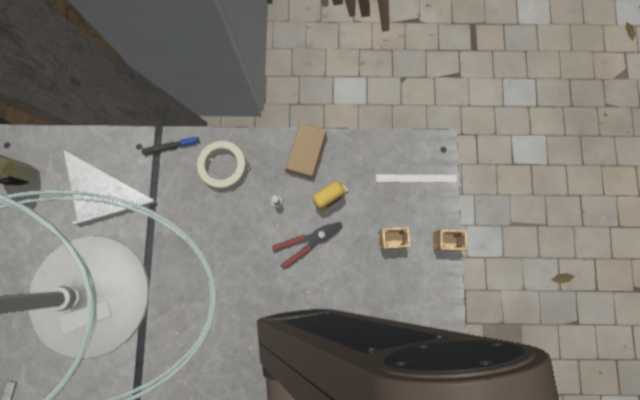

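View pics/side1.png

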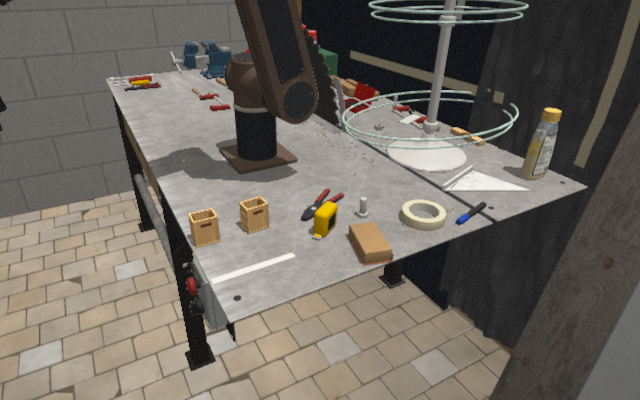

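The top view shows the two crates at about px (396,238) and (453,240), with the tape at (417,178) beyond them. The side view agrees: crates at (204,227) and (255,215), pliers and tape measure to the left. Next I'll measure the crates' yaw and the tape, and check the wrist view.

```bash
python3 - <<'E'
from h import *
d=snap('top')
for n in ['stamped_crate','plain_crate','dispatch_line']:
    for z in ([.066] if 'crate' in n else [0]):
        for m in ctrl.masks_of('top',n)[:1]:
            g=m['region'].astype(np.uint8); c=cv2.findContours(g,0,2)[0]; c=max(c,key=cv2.contourArea)[:,0]
            w=np.array([onz(d,u,v,z)[:2] for u,v in c]).astype(np.float32)
            r=cv2.minAreaRect(w); print(n,round(m['conf'],2),'ctr',np.round(r[0],4),'size',np.round(r[1],3),'ang',r[2]); print(np.round(w.min(0),3),np.round(w.max(0),3))
for u,v in [(463,240),(458,128)]: print('edge',onz(d,u,v,0))
w=snap('wrist','w1'); print(w['xyz'],np.round(R.from_quat(w['orientation']).as_matrix(),2).tolist(),np.round(w['camera_matrix'],0).tolist())
E
```

```text
stamped_crate 0.6 ctr [ 0.3616 -0.1548] size [0.042 0.062] ang 3.7717905044555664
[ 0.34  -0.185] [ 0.383 -0.124]
plain_crate 0.92 ctr [ 0.3595 -0.2677] size [0.067 0.045] ang 88.10978698730469
[ 0.337 -0.302] [ 0.382 -0.234]
dispatch_line 0.78 ctr [ 0.5018 -0.217 ] size [0.018 0.18 ] ang 0.623370885848999
[ 0.492 -0.307] [ 0.511 -0.127]
edge [ 0.36439815 -0.31586658  0.        ]
edge [ 0.61982858 -0.31600608  0.        ]
[ 0.25419076 -0.62988181  0.3737467 ] [[0.27, -0.92, -0.27], [-0.96, -0.26, -0.08], [-0.0, 0.28, -0.96]] [[297.0, 0.0, 320.0], [0.0, 297.0, 201.0], [0.0, 0.0, 1.0]]
```

Units first: shifts go in shares of 0.8 m and turns go in shares of 4 rad. So -0.25 m / 0.8 = -0.3125, -0.2 m / 0.8 = -0.25, 0.277 rad / 4 = 0.0693.

Call:
{"method": "move_tool", "body": {"deltas": {"dx": [0.0375, 0.075, 0.1, 0.1125, 0.1125, 0.1125], "dy": [-0.0625, -0.125, -0.1875, -0.25, -0.3125, -0.3125], "dz": [0, 0, 0, 0, 0, 0], "wx": [0, 0, 0, 0, 0, 0], "wy": [0, 0, 0, 0, 0, 0], "wz": [0.0375, 0.0693, 0.0693, 0.0693, 0.0693, 0.0693], "aperture": [0.3, 0.3, 0.3, 0.3, 0.3, 0.3]}, "grip_n": 30}}

```text
time: 1.9
eef_pos: [0.2024, -0.3813, 0.2306]
tcp_rot: [1.0, 0.0, -0.0, -0.0]
contact_force: [-0.1, -0.2, 0.8]
opening: 0.301
finger_force: 0.0
```

In the tool's units: 0.12 m / 0.8 = 0.15, 0.11 m / 0.8 = 0.1375, -0.15 rad / 4 = -0.0375.

```bash
python3 -c "
from h import *
s=st();print(np.round(s['qpos'],3))"
```

```text
t 1.9 tcp [ 0.2024 -0.3813  0.2306] axes cols
 [[ 1.     0.001 -0.   ]
 [ 0.001 -1.     0.001]
 [-0.    -0.001 -1.   ]] F [-0.1 -0.2  0.8] op 0.3
[-1.319 -0.279  2.145  0.     1.276  0.251]
```

Call:
{"method": "move_tool", "body": {"deltas": {"dx": [0.05, 0.1, 0.1375, 0.1375, 0.1375], "dy": [-0.0375, -0.075, -0.125, -0.125, -0.125], "dz": [0.05, 0.0875, 0.125, 0.15, 0.15], "wx": [0, 0, 0, 0, 0], "wy": [-0.0375, -0.075, -0.075, -0.075, -0.075], "wz": [0, 0, 0, 0, 0], "aperture": [0.3, 0.3, 0.3, 0.3, 0.3]}}}

```text
time: 2.52
eef_pos: [0.3129, -0.2837, 0.1099]
tcp_rot: [0.989, 0.001, -0.151, -0.001]
contact_force: [0.8, 0.5, -0.0]
opening: 0.299
finger_force: 0.0
```

```bash
python3 -c "
from h import *
s=st();print(np.round(s['qpos'],3))"
```

```text
t 2.52 tcp [ 0.3129 -0.2837  0.1099] axes cols
 [[ 0.955  0.001 -0.298]
 [ 0.002 -1.     0.002]
 [-0.298 -0.003 -0.955]] F [ 0.8  0.5 -0. ] op 0.3
[-0.845  0.012  2.149 -0.24   1.197  0.837]
```

In the tool's units: 0.057 m / 0.8 = 0.0713, 0.052 m / 0.8 = 0.065.

Call:
{"method": "move_tool", "body": {"deltas": {"dx": [0.0075, 0.0156, 0.0156, 0.0275, 0.0363, 0.045, 0.0538], "dy": [-0.0113, -0.0113, -0.0113, -0.0113, -0.0113, -0.0113, -0.0113], "dz": [0.0375, 0.0713, 0.0713, 0.0675, 0.065, 0.0619, 0.0594], "wx": [0, 0, 0, 0, 0, 0, 0], "wy": [0, 0, 0, 0, 0, 0, 0], "wz": [0, 0, 0, 0, 0, 0, 0], "aperture": [0.3, 0.3, 0.3, 0.3, 0.3, 0.3, 0.3]}}}

```text
time: 3.4
eef_pos: [0.3408, -0.2755, 0.0538]
tcp_rot: [0.989, -0.0, -0.149, 0.0]
contact_force: [-0.3, -0.0, -0.0]
opening: 0.299
finger_force: 0.2
```

```bash
python3 - <<'E'
from h import *
snap('side','s2')
i=cv2.imread('pics/s2.png')[150:290,140:340]; cv2.imwrite('pics/s2c.png',cv2.resize(i,None,fx=3,fy=3))
E
```

```text
(no output)
```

View pics/s2c.png

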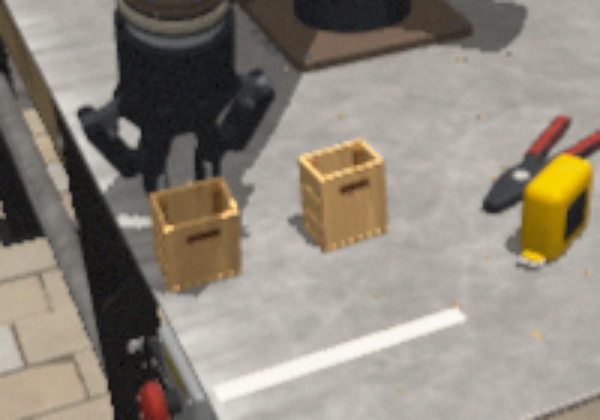

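The fingers are right behind the right-hand crate, at its rim (crop px 190,185). Carrying on with the push.

In the tool's units: 0.0525 m / 0.8 = 0.0656, 0.045 m / 0.8 = 0.0563.

Call:
{"method": "move_tool", "body": {"deltas": {"dx": [0.0094, 0.0188, 0.0281, 0.0375, 0.0469, 0.0563, 0.0656, 0.0656], "dy": [0, 0, 0, 0, 0, 0, 0, 0], "dz": [-0.0029, -0.0058, -0.0088, -0.0116, -0.0145, -0.0175, -0.0205, -0.0205], "wx": [0, 0, 0, 0, 0, 0, 0, 0], "wy": [0, 0, 0, 0, 0, 0, 0, 0], "wz": [0, 0, 0, 0, 0, 0, 0, 0], "aperture": [0.3, 0.3, 0.3, 0.3, 0.3, 0.3, 0.3, 0.3]}}}

```text
time: 4.45
eef_pos: [0.3954, -0.2754, 0.0535]
tcp_rot: [0.989, 0.0, -0.149, 0.0]
contact_force: [0.1, 0.2, -0.5]
opening: 0.299
finger_force: 0.0
```

```bash
python3 - <<'E'
from h import *
snap('side','s3')
i=cv2.imread('pics/s3.png')[150:290,140:340]; cv2.imwrite('pics/s3c.png',cv2.resize(i,None,fx=3,fy=3))
E
```

```text
(no output)
```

View pics/s3c.png

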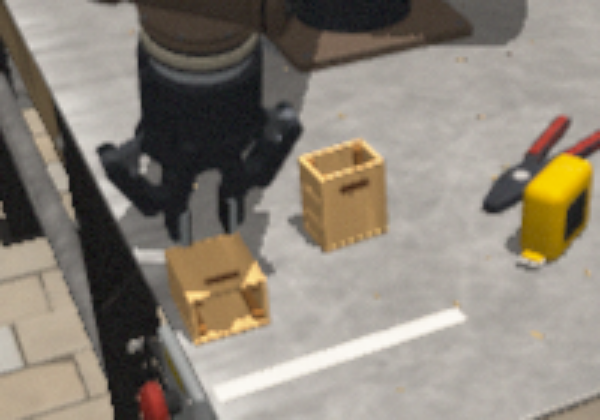

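The right-hand crate lies on its back with its mouth away from the robot (crop px 215,285). Now the left one.

In the tool's units: -0.117 m / 0.8 = -0.1463, -0.105 m / 0.8 = -0.1313, -0.25 rad / 4 = -0.0625.

Call:
{"method": "move_tool", "body": {"deltas": {"dx": [-0.0238, -0.075, -0.1125, -0.1313, -0.1313, -0.1313, -0.1313], "dy": [0, -0.025, -0.075, -0.125, -0.1463, -0.1463, -0.1463], "dz": [-0.0775, -0.0625, -0.05, -0.0438, -0.0438, -0.0438, -0.0438], "wx": [0, 0, 0, 0, 0, 0, 0], "wy": [0, -0.025, -0.05, -0.0625, -0.0625, -0.0625, -0.0625], "wz": [0, 0, 0, 0, 0, 0, 0], "aperture": [0.3, 0.3, 0.3, 0.3, 0.3, 0.3, 0.3]}}}

```text
time: 5.38
eef_pos: [0.3057, -0.1593, 0.1184]
tcp_rot: [0.963, -0.0, -0.271, 0.001]
contact_force: [-0.8, -0.2, 1.2]
opening: 0.299
finger_force: 0.0
```

```bash
python3 - <<'E'
from h import *
s=st();print(np.round(s['qpos'],3))
T=R.from_quat(s['tcp_rot']).as_matrix();print(T.T@(np.array([.305,-.160,.052])-s['eef_pos']), T.T@[.05,0,0])
snap('side')
for n in ['stamped_crate_centre','plain_crate_centre','stamped_crate','plain_crate']:print(n,[(np.round(x['position'],3).tolist(),round(x['conf'],2)) for x in ctrl.mark_of('side',n)[:3]])
E
```

```text
t 5.38 tcp [ 0.3057 -0.1593  0.1184] axes cols
 [[ 0.853 -0.    -0.521]
 [-0.001 -1.    -0.001]
 [-0.521  0.001 -0.853]] F [-0.8 -0.2  1.2] op 0.3
[-5.690e-01  2.000e-03  2.195e+00 -2.890e-01  1.425e+00  1.115e+00]
[0.03397719 0.00059609 0.05701513] [ 4.26707945e-02 -1.44300397e-05 -2.60615251e-02]
stamped_crate_centre [([0.363, -0.159, 0.035], 0.87), ([0.461, -0.028, -0.003], 0.69)]
plain_crate_centre [([0.415, -0.277, 0.022], 0.61)]
stamped_crate [([0.37, -0.161, 0.003], 0.58)]
plain_crate [([0.383, -0.276, 0.02], 0.77), ([0.364, -0.155, 0.034], 0.6)]
```

In the tool's units: 0.0775 m / 0.8 = 0.0969, 0.054 m / 0.8 = 0.0675.

Call:
{"method": "move_tool", "body": {"deltas": {"dx": [0.02, 0.04, 0.04, 0.0481, 0.0563, 0.0644, 0.0725, 0.0806, 0.0888, 0.0969], "dy": [0, 0, 0, 0, 0, 0, 0, 0, 0, 0], "dz": [0.0338, 0.0675, 0.0675, 0.0625, 0.0575, 0.0525, 0.0475, 0.0425, 0.0375, 0.0325], "wx": [0, 0, 0, 0, 0, 0, 0, 0, 0, 0], "wy": [0, 0, 0, 0, 0, 0, 0, 0, 0, 0], "wz": [0, 0, 0, 0, 0, 0, 0, 0, 0, 0], "aperture": [0.3, 0.3, 0.3, 0.3, 0.3, 0.3, 0.3, 0.3, 0.3, 0.3]}}}

```text
time: 6.88
eef_pos: [0.3574, -0.1583, 0.0557]
tcp_rot: [0.962, -0.0, -0.273, 0.0]
contact_force: [-3.3, -1.2, 5.3]
opening: 0.299
finger_force: 2.8
```

Call:
{"method": "move_tool", "body": {"deltas": {"dx": [0.0081, 0.0163, 0.0244, 0.0244], "dy": [0, 0, 0, 0], "dz": [-0.005, -0.01, -0.015, -0.015], "wx": [0, 0, 0, 0], "wy": [0, 0, 0, 0], "wz": [0, 0, 0, 0], "aperture": [0.3, 0.3, 0.3, 0.3]}}}

```text
time: 7.38
eef_pos: [0.381, -0.1584, 0.0554]
tcp_rot: [0.963, -0.0, -0.271, 0.0]
contact_force: [-1.2, -0.2, 2.5]
opening: 0.301
finger_force: 1.0
```

```bash
python3 - <<'E'
from h import *
snap('side','s4')
i=cv2.imread('pics/s4.png')[150:290,140:340]; cv2.imwrite('pics/s4c.png',cv2.resize(i,None,fx=3,fy=3))
E
```

```text
(no output)
```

View pics/s4c.png

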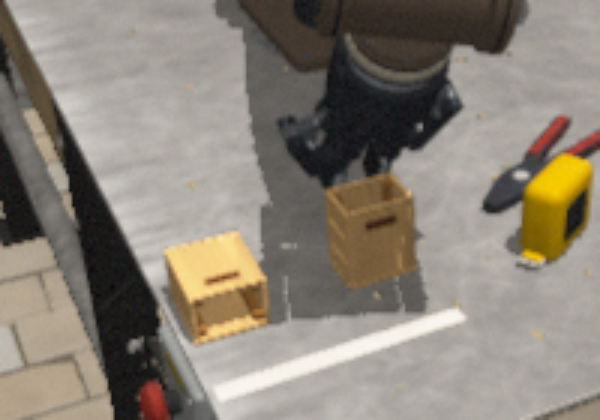

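The left crate slid about 40 mm and still stands upright (crop px 370,230). The steeply leaning finger pressed down on the rim. I'll back off and measure.

In the tool's units: -0.08 m / 0.8 = -0.1, -0.05 m / 0.8 = -0.0625.

Call:
{"method": "move_tool", "body": {"deltas": {"dx": [-0.0213, -0.0625, -0.1, -0.1], "dy": [0, 0, 0, 0], "dz": [0.0131, -0.0188, -0.0625, -0.0625], "wx": [0, 0, 0, 0], "wy": [0, 0, 0, 0], "wz": [0, 0, 0, 0], "aperture": [0.3, 0.3, 0.3, 0.3]}}}

```text
time: 7.92
eef_pos: [0.3402, -0.1594, 0.1421]
tcp_rot: [0.964, -0.001, -0.267, 0.002]
contact_force: [0.2, -0.3, -0.2]
opening: 0.302
finger_force: 0.0
```

```bash
python3 - <<'E'
from h import *
s=st();print(np.round(s['qpos'],3))
for c in('top','side'):
  d=snap(c,c+'5')
  for n in ['stamped_crate_centre','plain_crate_centre','stamped_crate','plain_crate','stamped_crate_rim']:print(c,n,[(np.round(x['position'],3).tolist(),round(x['conf'],2)) for x in ctrl.mark_of(c,n)[:3]])
i=cv2.imread('pics/side5.png')[150:290,140:340]; j=cv2.imread('pics/top5.png')[140:280,340:540]; cv2.imwrite('pics/c5.png',np.vstack([cv2.resize(x,(428,300),interpolation=2) for x in(i,j)]))
E
```

```text
t 7.92 tcp [ 0.3402 -0.1594  0.1421] axes cols
 [[ 0.857 -0.    -0.516]
 [-0.002 -1.    -0.003]
 [-0.515  0.004 -0.857]] F [ 0.2 -0.3 -0.2] op 0.3
[-0.531  0.032  2.111 -0.268  1.479  1.131]
top stamped_crate_centre []
top plain_crate_centre [([0.414, -0.277, 0.02], 0.93)]
top stamped_crate []
top plain_crate [([0.383, -0.278, 0.02], 0.72)]
top stamped_crate_rim []
side stamped_crate_centre [([0.419, -0.158, 0.034], 0.58)]
side plain_crate_centre [([0.414, -0.278, 0.024], 0.71)]
side stamped_crate [([0.422, -0.164, 0.002], 0.72)]
side plain_crate [([0.379, -0.276, 0.02], 0.66)]
side stamped_crate_rim [([0.442, -0.155, 0.066], 0.79)]
```

View pics/c5.png

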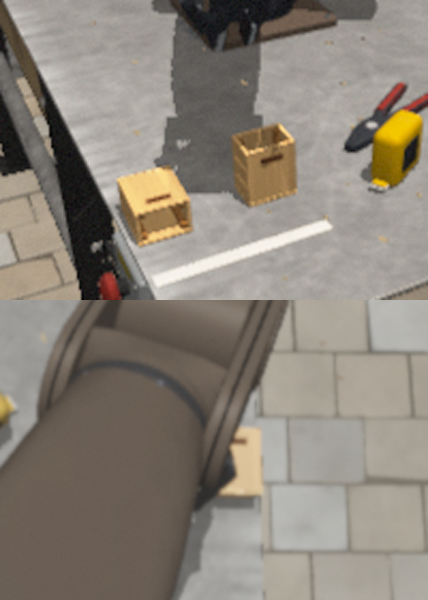

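The left crate now stands at x≈0.42, about 55 mm past where it started. Tipped there, it would already reach the tape. I'll push it back low from the far side, then tip it with less lean.

In the tool's units: 0.1355 m / 0.8 = 0.1694, 0.11 m / 0.8 = 0.1375, 0.541 rad / 4 = 0.1353.

Call:
{"method": "move_tool", "body": {"deltas": {"dx": [0.05, 0.0938, 0.1375, 0.1694, 0.1694, 0.1694], "dy": [0, 0, 0, 0, 0, 0], "dz": [-0.0313, -0.0563, -0.075, -0.0581, -0.0581, -0.0581], "wx": [0, 0, 0, 0, 0, 0], "wy": [0.045, 0.09, 0.135, 0.1353, 0.1353, 0.1353], "wz": [0, 0, 0, 0, 0, 0], "aperture": [0.3, 0.3, 0.3, 0.3, 0.3, 0.3]}}}

```text
time: 9.28
eef_pos: [0.4778, -0.1582, 0.1087]
tcp_rot: [1.0, 0.0, -0.005, -0.0]
contact_force: [0.4, 0.5, 0.8]
opening: 0.296
finger_force: 0.0
```

```bash
python3 - <<'E'
from h import *
s=st();print(np.round(s['qpos'],3))
E
```

```text
t 9.28 tcp [ 0.4778 -0.1582  0.1087] axes cols
 [[ 1.    0.   -0.01]
 [ 0.   -1.    0.  ]
 [-0.01 -0.   -1.  ]] F [0.4 0.5 0.8] op 0.3
[-0.519  0.053  2.084 -0.005  1.013  1.054]
```

In the tool's units: 0.09 m / 0.8 = 0.1125, -0.071 m / 0.8 = -0.0888.

Call:
{"method": "move_tool", "body": {"deltas": {"dx": [0, 0, -0.015, -0.0275, -0.04, -0.0525, -0.065, -0.0775, -0.0888, -0.0888], "dy": [0, 0, 0, 0, 0, 0, 0, 0, 0, 0], "dz": [0.0563, 0.1125, 0.1125, 0.1125, 0.1125, 0.1125, 0.1125, 0.1125, 0.1125, 0.1125], "wx": [0, 0, 0, 0, 0, 0, 0, 0, 0, 0], "wy": [0, 0, 0, 0, 0, 0, 0, 0, 0, 0], "wz": [0, 0, 0, 0, 0, 0, 0, 0, 0, 0], "aperture": [0.3, 0.3, 0.3, 0.3, 0.3, 0.3, 0.3, 0.3, 0.3, 0.3]}}}

```text
time: 10.52
eef_pos: [0.4053, -0.158, 0.0188]
tcp_rot: [1.0, -0.0, -0.005, -0.0]
contact_force: [0.8, -0.2, 0.8]
opening: 0.301
finger_force: 0.0
```

```bash
python3 - <<'E'
from h import *
s=st();print(np.round(s['qpos'],3))
for c in('side',):
  d=snap(c,c+'6')
  for n in ['stamped_crate_centre','stamped_crate','plain_crate']:print(c,n,[(np.round(x['position'],3).tolist(),round(x['conf'],2)) for x in ctrl.mark_of(c,n)[:3]])
E
```

```text
t 10.53 tcp [ 0.4053 -0.158   0.0188] axes cols
 [[ 1.    -0.001 -0.01 ]
 [-0.001 -1.     0.001]
 [-0.01  -0.001 -1.   ]] F [ 0.8 -0.2  0.8] op 0.3
[-0.603  0.067  2.276 -0.007  0.807  0.974]
side stamped_crate_centre [([0.372, -0.161, 0.034], 0.61)]
side stamped_crate [([0.378, -0.164, -0.0], 0.77)]
side plain_crate [([0.383, -0.275, 0.022], 0.78)]
```

In the tool's units: -0.1 m / 0.8 = -0.125, -0.055 m / 0.8 = -0.0688, -0.15 rad / 4 = -0.0375.

Call:
{"method": "move_tool", "body": {"deltas": {"dx": [0.025, 0.025, 0.0125, -0.05, -0.1063, -0.1063, -0.1063, -0.1063], "dy": [0, 0, 0, 0, 0, 0, 0, 0], "dz": [0, -0.0688, -0.125, -0.125, -0.125, -0.125, -0.125, -0.125], "wx": [0, 0, 0, 0, 0, 0, 0, 0], "wy": [0, 0, 0, -0.0375, -0.075, -0.075, -0.075, -0.075], "wz": [0, 0, 0, 0, 0, 0, 0, 0], "aperture": [0.3, 0.3, 0.3, 0.3, 0.3, 0.3, 0.3, 0.3]}}}

```text
time: 11.72
eef_pos: [0.3229, -0.1584, 0.1201]
tcp_rot: [0.988, 0.0, -0.153, 0.0]
contact_force: [-0.3, 0.6, 0.3]
opening: 0.298
finger_force: 0.0
```

```bash
python3 - <<'E'
from h import *
s=st();print(np.round(s['qpos'],3))
T=R.from_quat(s['tcp_rot']).as_matrix();print(T.T@(np.array([.320,-.160,.054])-s['eef_pos']), T.T@[.05,0,0])
E
```

```text
t 11.72 tcp [ 0.3229 -0.1584  0.1201] axes cols
 [[ 0.953  0.    -0.303]
 [-0.    -1.    -0.   ]
 [-0.303  0.    -0.953]] F [-0.3  0.6  0.3] op 0.3
[-0.616 -0.13   2.261 -0.184  1.268  1.033]
[0.01726044 0.00156705 0.06383203] [ 4.76552683e-02  1.71752679e-06 -1.51319331e-02]
```

In the tool's units: 0.064 m / 0.8 = 0.08, 0.0616 m / 0.8 = 0.077.

Call:
{"method": "move_tool", "body": {"deltas": {"dx": [0.01, 0.0213, 0.0213, 0.0306, 0.04, 0.0494, 0.0588], "dy": [0.0013, 0.0013, 0.0013, 0.0013, 0.0013, 0.0013, 0.0013], "dz": [0.04, 0.08, 0.08, 0.077, 0.074, 0.0711, 0.0681], "wx": [0, 0, 0, 0, 0, 0, 0], "wy": [0, 0, 0, 0, 0, 0, 0], "wz": [0, 0, 0, 0, 0, 0, 0], "aperture": [0.3, 0.3, 0.3, 0.3, 0.3, 0.3, 0.3]}}}

```text
time: 12.6
eef_pos: [0.3513, -0.1595, 0.0543]
tcp_rot: [0.988, -0.0, -0.153, 0.0]
contact_force: [-0.2, -0.2, 0.9]
opening: 0.298
finger_force: 0.2
```

```bash
python3 - <<'E'
from h import *
s=st();print(np.round(s['qpos'],3))
d=snap('side','s7')
i=cv2.imread('pics/s7.png')[150:290,140:340]; cv2.imwrite('pics/s7c.png',cv2.resize(i,None,fx=3,fy=3))
E
```

```text
t 12.6 tcp [ 0.3513 -0.1595  0.0543] axes cols
 [[ 0.953  0.    -0.303]
 [-0.    -1.    -0.001]
 [-0.303  0.001 -0.953]] F [-0.2 -0.2  0.9] op 0.3
[-0.58   0.057  2.228 -0.186  1.123  1.094]
```

View pics/s7c.png

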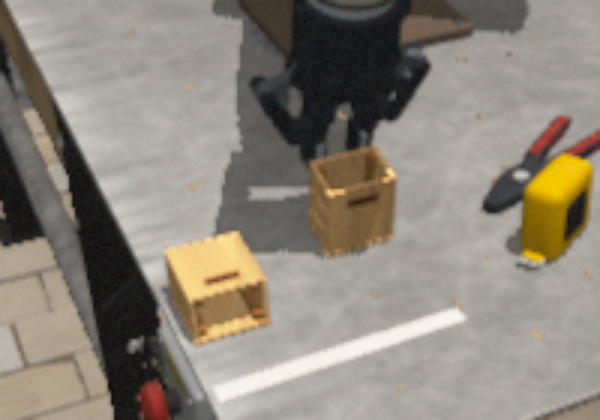

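The crate is leaning forward slightly now (crop px 352,200), so it's tipping. I'll carry on.

In the tool's units: 0.0525 m / 0.8 = 0.0656, 0.045 m / 0.8 = 0.0563.

Call:
{"method": "move_tool", "body": {"deltas": {"dx": [0.0094, 0.0188, 0.0281, 0.0375, 0.0469, 0.0563, 0.0656, 0.0656], "dy": [0, 0, 0, 0, 0, 0, 0, 0], "dz": [-0.003, -0.006, -0.009, -0.0119, -0.0149, -0.0179, -0.0209, -0.0209], "wx": [0, 0, 0, 0, 0, 0, 0, 0], "wy": [0, 0, 0, 0, 0, 0, 0, 0], "wz": [0, 0, 0, 0, 0, 0, 0, 0], "aperture": [0.3, 0.3, 0.3, 0.3, 0.3, 0.3, 0.3, 0.3]}}}

```text
time: 13.65
eef_pos: [0.406, -0.1594, 0.0537]
tcp_rot: [0.988, 0.0, -0.154, 0.0]
contact_force: [-0.0, -0.3, -0.3]
opening: 0.301
finger_force: 0.0
```

```bash
python3 - <<'E'
from h import *
s=st()
d=snap('side','s8')
for n in ['stamped_crate_centre','plain_crate_centre','stamped_crate','plain_crate','stamped_crate_rim']:print(n,[(np.round(x['position'],3).tolist(),round(x['conf'],2)) for x in ctrl.mark_of('side',n)[:3]])
E
```

```text
t 13.65 tcp [ 0.406  -0.1594  0.0537] axes cols
 [[ 0.953  0.    -0.304]
 [ 0.    -1.    -0.   ]
 [-0.304  0.    -0.953]] F [-0.  -0.3 -0.3] op 0.3
stamped_crate_centre [([0.426, -0.159, 0.023], 0.86)]
plain_crate_centre [([0.415, -0.278, 0.024], 0.72), ([0.506, -0.216, -0.003], 0.59)]
stamped_crate [([0.399, -0.162, 0.022], 0.76)]
plain_crate [([0.385, -0.275, 0.019], 0.81)]
stamped_crate_rim [([0.461, -0.156, -0.001], 0.63)]
```

Both crates lie on their backs now. I'll raise the hand and turn it half round so the wrist camera sits on the robot side and sees the undersides.

In the tool's units: -0.19 m / 0.8 = -0.2375, -0.145 m / 0.8 = -0.1813, 0.305 rad / 4 = 0.0763.

Call:
{"method": "move_tool", "body": {"deltas": {"dx": [-0.0188, -0.0375, -0.0563, -0.075, -0.075], "dy": [0, 0.025, 0.05, 0.0688, 0.0688], "dz": [-0.06, -0.12, -0.1813, -0.2375, -0.2375], "wx": [0, 0, 0, 0, 0], "wy": [0, 0.0375, 0.0763, 0.0763, 0.0763], "wz": [0, 0, 0, 0, 0], "aperture": [0.3, 0.3, 0.3, 0.3, 0.3]}}}

```text
time: 14.58
eef_pos: [0.4073, -0.2166, 0.2583]
tcp_rot: [1.0, -0.001, 0.002, 0.004]
contact_force: [0.2, -0.6, -0.4]
opening: 0.3
finger_force: 0.0
```

Call:
{"method": "move_tool", "body": {"deltas": {"dx": [0, 0, 0, 0, 0, 0, 0, 0, 0], "dy": [0, 0, 0, 0, 0, 0, 0, 0, 0], "dz": [0, 0, 0, 0, 0, 0, 0, 0, 0], "wx": [0, 0, 0, 0, 0, 0, 0, 0, 0], "wy": [0, 0, 0, 0, 0, 0, 0, 0, 0], "wz": [-0.045, -0.09, -0.135, -0.18, -0.225, -0.27, -0.315, -0.36, -0.3925], "aperture": [0.3, 0.3, 0.3, 0.3, 0.3, 0.3, 0.3, 0.3, 0.3]}}}

```text
time: 15.7
eef_pos: [0.4054, -0.2134, 0.251]
tcp_rot: [0.706, 0.709, -0.002, -0.003]
contact_force: [0.2, 0.5, -1.0]
opening: 0.301
finger_force: 0.0
```

Call:
{"method": "move_tool", "body": {"deltas": {"dx": [0, 0, 0, 0, 0, 0, 0, 0, 0], "dy": [0, 0, 0, 0, 0, 0, 0, 0, 0], "dz": [0, 0, 0, 0, 0, 0, 0, 0, 0], "wx": [0, 0, 0, 0, 0, 0, 0, 0, 0], "wy": [0, 0, 0, 0, 0, 0, 0, 0, 0], "wz": [-0.045, -0.09, -0.135, -0.18, -0.225, -0.27, -0.315, -0.36, -0.3925], "aperture": [0.3, 0.3, 0.3, 0.3, 0.3, 0.3, 0.3, 0.3, 0.3]}}}

```text
time: 16.82
eef_pos: [0.4054, -0.2134, 0.251]
tcp_rot: [-0.002, 1.0, 0.001, -0.003]
contact_force: [0.4, 0.6, 0.6]
opening: 0.298
finger_force: 0.0
```

```bash
python3 -c "
from h import *
s=st();print(np.round(s['qpos'],3));w=snap('wrist');print(w['xyz'],np.round(R.from_quat(w['orientation']).as_matrix(),2).tolist());[print(proj(w,[.39,y,.02])) for y in(-.16,-.277)]"
```

```text
t 16.82 tcp [ 0.4054 -0.2134  0.251 ] axes cols
 [[-1.    -0.003 -0.007]
 [-0.003  1.     0.002]
 [ 0.007  0.002 -1.   ]] F [0.4 0.6 0.6] op 0.3
[-0.705 -0.223  2.063 -0.003  1.308 -2.278]
[ 0.33398344 -0.21431285  0.39386438] [[-0.0, 0.96, 0.28], [1.0, 0.0, 0.0], [0.0, 0.28, -0.96]]
[362.39296526 160.73200224]
[269.49875344 160.49391894]
```

In the tool's units: -0.15 m / 0.8 = -0.1875, 0.06 m / 0.8 = 0.075.

Call:
{"method": "move_tool", "body": {"deltas": {"dx": [0.025, 0.075, 0.125, 0.1875, 0.1875, 0.1875], "dy": [-0.0625, -0.1125, -0.15, -0.1875, -0.1875, -0.1875], "dz": [0, 0.025, 0.05, 0.075, 0.075, 0.075], "wx": [0, 0, 0, 0, 0, 0], "wy": [0, 0, 0, 0, 0, 0], "wz": [0, 0, 0, 0, 0, 0], "aperture": [0.3, 0.3, 0.3, 0.3, 0.3, 0.3]}}}

```text
time: 17.62
eef_pos: [0.2555, -0.3635, 0.1928]
tcp_rot: [0.002, 1.0, 0.001, -0.002]
contact_force: [-0.4, 0.6, 0.1]
opening: 0.304
finger_force: 0.0
```

```bash
python3 - <<'E'
from h import *
s=st();print(np.round(s['qpos'],3))
w=snap('wrist','w2')
for n in ['stamped_crate','plain_crate','stamped_crate_centre','plain_crate_centre']:print(n,[(np.round(x['position'],3).tolist(),round(x['conf'],2)) for x in ctrl.mark_of('wrist',n)[:3]])
for y in(-.16,-.277):print(proj(w,[.39,y,.02]))
E
```

```text
t 17.62 tcp [ 0.2555 -0.3635  0.1928] axes cols
 [[-1.     0.003 -0.004]
 [ 0.003  1.     0.002]
 [ 0.004  0.002 -1.   ]] F [-0.4  0.6  0.1] op 0.3
[-1.185 -0.205  2.157 -0.003  1.193 -2.751]
stamped_crate [([0.395, -0.157, 0.019], 0.92)]
plain_crate [([0.385, -0.271, 0.019], 0.53)]
stamped_crate_centre [([0.426, -0.158, 0.022], 0.66)]
plain_crate_centre []
[488.31799527 289.97860505]
[391.91309871 290.39707326]
```

View pics/w2.png

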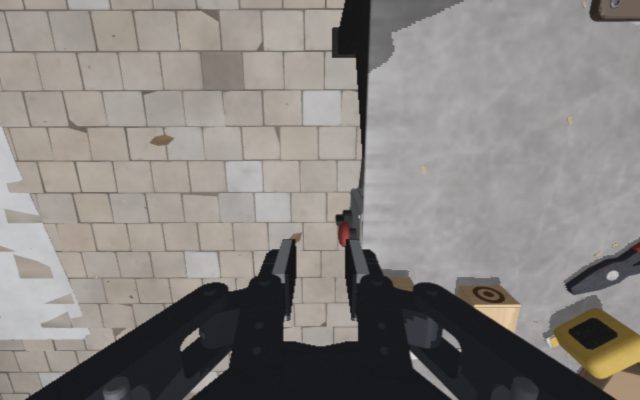

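The left crate (px 488,295) carries the ring and dot. What shows of the right one (px 397,282) is bare. I'll go behind the left crate now, clear of the other one.

In the tool's units: 0.204 m / 0.8 = 0.255, 0.06 m / 0.8 = 0.075, 0.25 rad / 4 = 0.0625.

Call:
{"method": "move_tool", "body": {"deltas": {"dx": [-0.0625, -0.125, -0.15, -0.1375, -0.125, -0.125, -0.125], "dy": [0.025, 0.0625, 0.125, 0.1875, 0.255, 0.255, 0.255], "dz": [0, 0, 0.025, 0.05, 0.075, 0.075, 0.075], "wx": [0, 0, 0, 0, 0, 0, 0], "wy": [0, 0.025, 0.05, 0.0625, 0.0625, 0.0625, 0.0625], "wz": [0, 0, 0, 0, 0, 0, 0], "aperture": [0.3, 0.3, 0.3, 0.3, 0.3, 0.3, 0.3]}}}

```text
time: 18.75
eef_pos: [0.3565, -0.1603, 0.1338]
tcp_rot: [0.0, 0.992, -0.001, -0.126]
contact_force: [0.2, 0.2, 0.0]
opening: 0.299
finger_force: 0.0
```

```bash
python3 - <<'E'
from h import *
s=st();print(np.round(s['qpos'],3))
T=R.from_quat(s['tcp_rot']).as_matrix();print(T.T@(np.array([.360,-.159,.02])-s['eef_pos']), T.T@[.05,0,0])
w=snap('wrist','w3')
m=ctrl.masks_of('wrist','stamped_crate')
for n in ['stamped_crate','stamped_crate_centre','dispatch_line']:print(n,[(np.round(x['position'],3).tolist(),round(x['conf'],2)) for x in ctrl.mark_of('wrist',n)[:3]])
if m:
    c=max(cv2.findContours(m[0]['region'].astype(np.uint8),0,2)[0],key=cv2.contourArea)[:,0]
    P=np.array([onz(w,u,v,.04)[:2] for u,v in c]).astype(np.float32);print(cv2.minAreaRect(P),P.min(0),P.max(0))
E
```

```text
t 18.75 tcp [ 0.3565 -0.1603  0.1338] axes cols
 [[-0.968 -0.    -0.25 ]
 [ 0.     1.    -0.001]
 [ 0.25  -0.001 -0.968]] F [0.2 0.2 0. ] op 0.3
[-0.592 -0.108  2.205 -0.148  1.258 -2.102]
[-0.03181044  0.00143103  0.10933247] [-4.84143444e-02 -4.92886536e-06 -1.24920468e-02]
stamped_crate []
stamped_crate_centre [([0.427, -0.16, 0.02], 0.65)]
dispatch_line []
((0.4202539920806885, -0.15920382738113403), (0.06909777224063873, 0.05455993115901947), 0.22852204740047455) [ 0.385778   -0.18643971] [ 0.4547991  -0.13180673]
```

View pics/w3.png

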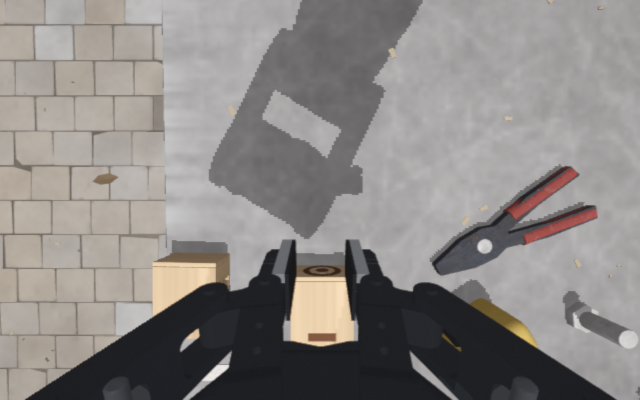

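Both crates lie square and the ring crate (px 322,268) is centred between the fingers. The right crate's underside (px 190,257) is bare. Descend and push.

In the tool's units: 0.109 m / 0.8 = 0.1363, 0.1067 m / 0.8 = 0.1334.

Call:
{"method": "move_tool", "body": {"deltas": {"dx": [-0.0138, -0.0263, -0.04, -0.04, -0.0513, -0.0625, -0.0738, -0.085, -0.0963, -0.1], "dy": [0.0013, 0.0013, 0.0013, 0.0013, 0.0013, 0.0013, 0.0013, 0.0013, 0.0013, 0.0013], "dz": [0.0463, 0.0913, 0.1363, 0.1363, 0.1334, 0.1305, 0.1275, 0.1246, 0.1218, 0.1208], "wx": [0, 0, 0, 0, 0, 0, 0, 0, 0, 0], "wy": [0, 0, 0, 0, 0, 0, 0, 0, 0, 0], "wz": [0, 0, 0, 0, 0, 0, 0, 0, 0, 0], "aperture": [0.3, 0.3, 0.3, 0.3, 0.3, 0.3, 0.3, 0.3, 0.3, 0.3]}}}

```text
time: 20.25
eef_pos: [0.4095, -0.1593, 0.0195]
tcp_rot: [0.001, 0.992, 0.0, -0.127]
contact_force: [-1.2, -0.2, 0.8]
opening: 0.298
finger_force: 0.7
```

```bash
python3 - <<'E'
from h import *
s=st()
for c in('side','top','wrist'):
  d=snap(c,c+'9')
  for n in ['stamped_crate','stamped_crate_centre','stamped_crate_rim','dispatch_line','plain_crate']:print(c,n,[(np.round(x['position'],3).tolist(),round(x['conf'],2)) for x in ctrl.mark_of(c,n)[:2]])
E
```

```text
t 20.25 tcp [ 0.4095 -0.1593  0.0195] axes cols
 [[-0.968  0.001 -0.251]
 [ 0.001  1.     0.   ]
 [ 0.251 -0.    -0.968]] F [-1.2 -0.2  0.8] op 0.3
side stamped_crate [([0.428, -0.162, 0.022], 0.73)]
side stamped_crate_centre [([0.455, -0.154, 0.023], 0.75)]
side stamped_crate_rim [([0.493, -0.156, -0.0], 0.69)]
side dispatch_line []
side plain_crate [([0.444, 0.09, 0.001], 0.67)]
top stamped_crate []
top stamped_crate_centre []
top stamped_crate_rim []
top dispatch_line []
top plain_crate [([0.384, -0.279, 0.018], 0.87)]
wrist stamped_crate [([0.431, -0.157, 0.018], 0.92)]
wrist stamped_crate_centre [([0.457, -0.157, 0.021], 0.73), ([0.429, -0.158, 0.018], 0.44)]
wrist stamped_crate_rim []
wrist dispatch_line []
wrist plain_crate [([0.383, -0.272, 0.02], 0.72)]
```

In the tool's units: -0.0082 m / 0.8 = -0.0103, -0.0021 m / 0.8 = -0.0026.

Call:
{"method": "move_tool", "body": {"deltas": {"dx": [-0.0053, -0.0103, -0.0103], "dy": [0, 0, 0], "dz": [-0.0014, -0.0026, -0.0026], "wx": [0, 0, 0], "wy": [0, 0, 0], "wz": [0, 0, 0], "aperture": [0.3, 0.3, 0.3]}}}

```text
time: 21.52
eef_pos: [0.4178, -0.1594, 0.0195]
tcp_rot: [0.001, 0.992, -0.0, -0.126]
contact_force: [-0.6, 0.3, -0.2]
opening: 0.3
finger_force: 0.0
```

Call:
{"method": "move_tool", "body": {"deltas": {"dx": [0.015, 0.0313, 0.0313], "dy": [0, 0, 0], "dz": [0.0038, 0.0079, 0.0079], "wx": [0, 0, 0], "wy": [0, 0, 0], "wz": [0, 0, 0], "aperture": [0.3, 0.3, 0.3]}}}

```text
time: 21.9
eef_pos: [0.3898, -0.1587, 0.0193]
tcp_rot: [0.001, 0.992, 0.001, -0.127]
contact_force: [-0.4, -0.0, -0.7]
opening: 0.303
finger_force: 0.0
```

Call:
{"method": "move_tool", "body": {"deltas": {"dx": [-0.0125, -0.025, 0, 0.0375, 0.0375, 0.0375, 0.0375, 0.0375, 0.0375], "dy": [0, 0, 0, -0.0375, -0.1, -0.1625, -0.225, -0.2875, -0.3125], "dz": [-0.0563, -0.1125, -0.175, -0.2375, -0.2375, -0.2375, -0.2375, -0.2375, -0.2375], "wx": [0, 0, 0, 0, 0, 0, 0, 0, 0], "wy": [0, 0, 0, 0, 0, 0, 0, 0, 0], "wz": [0, 0, 0, 0, 0, 0, 0, 0, 0], "aperture": [0.3, 0.3, 0.3, 0.3, 0.3, 0.3, 0.3, 0.3, 0.3]}}}

```text
time: 23.02
eef_pos: [0.4091, -0.4115, 0.2109]
tcp_rot: [0.002, 0.992, 0.0, -0.127]
contact_force: [-0.6, 0.1, 1.1]
opening: 0.3
finger_force: 0.0
```

```bash
python3 - <<'E'
from h import *
s=st(); ims=[]
for c in('side','top'):
  d=snap(c,c+'10')
  for n in ['stamped_crate','stamped_crate_centre','stamped_crate_rim','dispatch_line','plain_crate']:print(c,n,[(np.round(x['position'],3).tolist(),round(x['conf'],2)) for x in ctrl.mark_of(c,n)[:2]])
i=cv2.imread('pics/side10.png')[190:290,170:320]; j=cv2.imread('pics/top10.png')[150:250,340:490]; cv2.imwrite('pics/c10.png',np.vstack([cv2.resize(x,(450,300),interpolation=2) for x in(i,j)]))
E
```

```text
t 23.02 tcp [ 0.4091 -0.4115  0.2109] axes cols
 [[-0.968  0.004 -0.251]
 [ 0.004  1.     0.001]
 [ 0.251 -0.    -0.968]] F [-0.6  0.1  1.1] op 0.3
side stamped_crate [([0.439, -0.162, 0.023], 0.67)]
side stamped_crate_centre [([0.465, -0.156, 0.023], 0.88)]
side stamped_crate_rim [([0.501, -0.155, 0.002], 0.73), ([0.414, -0.277, 0.02], 0.21)]
side dispatch_line [([0.5, -0.215, -0.004], 0.59)]
side plain_crate [([0.384, -0.275, 0.02], 0.96)]
top stamped_crate [([0.437, -0.158, 0.021], 0.79)]
top stamped_crate_centre [([0.465, -0.154, 0.018], 0.68), ([0.455, -0.025, -0.002], 0.42)]
top stamped_crate_rim [([0.502, -0.161, 0.002], 0.86), ([0.465, -0.157, 0.022], 0.29)]
top dispatch_line [([0.501, -0.22, -0.001], 0.63)]
top plain_crate []
```

View pics/c10.png

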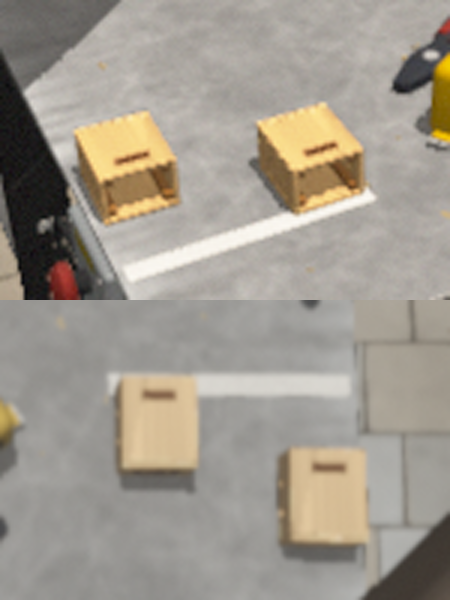

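The ring crate's leading edge lies on the tape (side crop px 330,200), with the rim measured at x≈0.502 and the tape at 0.501. The other crate lies where it fell, and the robot is clear of everything.

```bash
python3 -c "
from plant import ctrl
print(ctrl.sign_off())"
```

```text
the job is handed in; nothing more can be done
None
```

The job is handed in at about 23 s: both crates lie on their backs, the ring-and-dot crate's leading edge rests mid-tape and the plain one lies where it fell, though my first try at tipping the ring crate slid it about 55 mm forward upright, so I pushed it back to about 10 mm past its start with the fingers before tipping it.

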